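Pack filter plugs to the bottom of a sample tube

ROBOT

A 6-joint arm with a two-finger parallel gripper is mounted at the origin on the work surface. World frame = base frame: x ahead of the robot, y to its left, z up, the work surface at z = 0. Lengths are in m, angles in degrees, forces in N, time in s.
With the tool pointing down it reaches from about 0.4 to 0.825 m from the base axis. Payload 7 kg.
Tool frame: the origin (TCP) lies between the finger pads; the fingertips stand 22 mm ahead of it and the grasp point (between the pads) lies 3 mm ahead of it; z points along the fingers, y is the direction in which the jaws open and shut (so a half turn about z gives the same grasp; the last joint's range is limited). The gripper opens to 88 mm and grips with 3 to 60 N. Pads are 19 mm wide; open, the fingers measure 130 mm over their backs; the gripper's body (78 mm by 193 mm) begins 47 mm behind the grasp point.
Start: joints at [89.96, 20.546, 0.682, 0, -70.136, -16.507], TCP at [0.192, 0.647, 0.249] pointing down, gripper open.
Joint ranges: [-176.03, 176.03], [-82.01, 121.73], [-58.28, 71.71], [-173.87, 95.51], [-174.79, -0.11], [-173.66, 173.66]. Speed limits (degrees/s): [136.94, 136.94, 172.46, 180, 180, 180].

INTERFACE

Orientations are given as [roll, pitch, yaw] about the fixed x, y, z axes, in that order (R = Rz(yaw) Ry(pitch) Rx(roll)).
In Python, from plant import telemetry, cams, r gives the robot as it stands.
- The arm moves only by the tool carry_out, never from a script. Its argument "commands" is one flat list of numbers, 5 for each row, row after row: the shift along the world's x, y, z as a fraction of full scale, then the turn about the world's z as a fraction of full scale, then the gripper's target within -1 to 1 (shut at 1, half-way at 0, fully open at -1). In form: [x, y, z, turn, claw, x, y, z, turn, claw, ...]. A call has 1 to 8 rows; each row shifts and turns the commanded pose from where the row before left it; what a row does not reach is not made up. Full scale, the value 1, is 0.04 m for a shift and 4 degrees for a turn. A row lasts 1/10 s, in which the tool goes at most 50 mm and 8.59 degrees, less where a joint would pass 70% of its speed; a pose out of reach is approached as far as the arm can. A call with a number of a shift or a turn outside -1 to 1 is refused whole. A call with a gripper value outside its range is refused whole. The fingers move at their own pace and stop on an object; "grip_force" is the grip in N (left out, the last holds). Time passes only in rows, so rows that do not move let the fingers close. It gives the time, the measured TCP pose, the force and the opening at its end, in the units of the state.
- telemetry.get_state(): the state, without advancing time (a new reading comes with each control period).
- cams.capture(name): name is "scene" or "top" or "wrist"; returns a dict with "frame" (384x512x3 uint8, red, green, blue), "camera_matrix" (3x3 intrinsics, pixels), "camera_from_world" (4x4, takes a point from world to camera coordinates); the wrist camera has in their place "mount" (4x4, takes a point from camera to tool coordinates, whose origin is the TCP and whose axes are the flange's). Camera axes: x right, y down, z forward; pixel columns grow to the right and rows downward; lengths in m; the calibration is good to about 2 mm. A picture is of the moment at which its call begins: read the wrist's pose just before it. There is no depth.
- r.close_job(): hands the job in, once; it reports no verdict.
The state is a dict: "time_s": time; "joints": joint angles; "qd": joint speeds; "joint_torque": joint torques, N m; "tcp_pos": TCP position; "eef_rot": TCP orientation; "contact_force": force on the tool from outside, world axes, zero at the start; "moment": the same for the moment, N m; "gripper_width": finger opening in m.
Only numpy, scipy, OpenCV 4.12 (cv2) and the standard library are available. Lean on these libraries where they do the work, as an engineer would, in place of code of your own. Each camera call takes 0.05 s, during which the arm holds its last target. There are 200 camera calls.

TASK

A filter plug has stuck part way down the clear sample tube: put the loose ceramic puck from the dish into the tube on top of it, then push both down with the packing rod until they bottom out, finishing with a firm, steady press of about 18 N for a second. Do it gently, for the ceramic cracks above 40 N. Then stand the rod back in its holder, and leave everything else on the bench alone.

Things in the scene. Friction and masses are not known exactly. Their poses are not given: they have to be found in the camera images.
- tube: Clear sample tube fixed upright on a round white foot (90 mm across, 10 mm thick); a thin metal post (8 mm thick, 70 mm high) stands 31 mm from its axis towards its own -x. Origin on the axis at bench level, z up. Outer diameter 35 mm, bore 28 mm, mouth 110 mm above the origin; the top 9 mm flares to an opening 40 mm wide (47 mm outside).
- tube_mouth (a point): Centre of the sample tube's mouth, on its axis at the rim's height, 110 mm above the bench; z up.
- tube_bore (a point): Point on the tube's axis 60 mm above its origin, about where the white plug (27 mm across, 18 mm high) is stuck: its top is 49 to 73 mm above the tube's origin, 18 to 30 mm left to go. It slides at about 6 N and stays where pushed. Its seat is 13 to 25 mm above the origin, felt by going slowly (under 10 mm/s): there the push rises 5 to 15 N per mm. Packed, the puck's top is 57 to 69 mm above that origin.
- dish: Flat round white dish without a rim, 110 mm across, 6 mm thick, fixed. Origin at the centre of its underside.
- puck: White ceramic filter puck, a plain upright cylinder 22 mm across and 26 mm high, 30 g, loose, standing on the dish. Origin at the centre of its underside, z along its axis.
- holder: Fixed grey holder of the rod: round foot 80 mm across, 8 mm thick, with an upright socket, bore 22 mm, floor 8 mm and rim 60 mm above the origin; the top 8 mm flares to 35 mm (42 mm outside). Origin on the axis at bench level, z up.
- rod: Metal packing rod, 136 mm long, 100 g, loose, upright in the holder. Origin under the centre of its flat round foot (18 mm across, 12 mm high), z up to the handle. Shaft 12 mm; at 86 to 90 mm a round guard 32 mm across; from 90 to 136 mm a square handle 16 mm wide, sides along the rod's x and y. Gripped just above the guard, it cannot slide up through the fingers.
- ring: Grey plastic spare ring, 26 mm across, 8 mm high, lying on the dish beside the puck; a bystander, loose. Origin at the centre of its underside or on its axis; leave it alone.
- vial_a: Small clear capped vial, 28 mm across, 50 mm high, standing on the bench; a bystander, loose. Origin at the centre of its underside or on its axis; leave it alone.
- vial_b: Second small clear capped vial, 28 mm across, 50 mm high; a bystander, loose. Origin at the centre of its underside or on its axis; leave it alone.
- jar: Amber jar, 60 mm across, 70 mm high; a bystander, loose. Origin at the centre of its underside or on its axis; leave it alone.
- flask: White bottle, 68 mm across, 160 mm high; a bystander, loose. Origin at the centre of its underside or on its axis; leave it alone.
- cup: Terracotta cup, 70 mm across, 70 mm high; a bystander, loose. Origin at the centre of its underside or on its axis; leave it alone.
- trowel: Spatula lying flat on the bench, 200 mm long; a bystander, loose. Origin at the centre of its underside or on its axis; leave it alone.
Mind the look-alikes: they are no part of the job. There is more than one size of the rod; the one meant has the size given above.

How it is judged:
By the outcome, as a careful person would: the job done as asked, in the order asked, and still so for the second after the job is handed in, with the robot touching nothing.
It also fails if it takes over 70 s, if anything falls off the work surface, if the arm or the gripper's body presses on something with over 40 N, if the wrist force passes 120 N, or if a joint passes its speed limit or range.

## Working session

There is one attempt and no reset: what is moved stays moved. The work goes in short steps, Python scripts to look and compute and a tool call to move; the robot and the scene stay as the last step left them, time stands still between calls to the robot, and variables do not carry over. Pictures are saved under pics/ and viewed, about 8 in all and at most 12, crops included, and the job is handed in when it is done.

Besides the shell and the picture viewer there is one more tool, called as name(argument=value, ...) on one line, values as JSON. carry_out: Moves the arm, as the interface text tells. Shift numbers are shares of 0.04 m and turn numbers shares of 4 degrees, none past 1 either way. Its arguments: {"type":"object","properties":{"commands":{"type":"array"},"grip_force":{"type":"number"}},"required":["commands"]}

```bash
ls; mkdir -p pics; cat > h.py <<'E'
import numpy as np, cv2
from plant import telemetry, cams, r
from scipy.spatial.transform import Rotation as R
def cap(name,fn=None):
    s=telemetry.get_state(); d=cams.capture(name)
    im=d["frame"]; K=np.array(d["camera_matrix"])
    if name=="wrist":
        T=np.eye(4); T[:3,:3]=R.from_euler('xyz',s["eef_rot"],degrees=True).as_matrix(); T[:3,3]=s["tcp_pos"]
        M=np.linalg.inv(T@np.array(d["mount"]))
    else: M=np.array(d["camera_from_world"])
    if fn: cv2.imwrite("pics/"+fn,im[:,:,::-1])
    np.savez("pics/"+(fn or name)+".npz",im=im,K=K,M=M)
    return im,K,M
def ray(K,M,uv):
    d=np.linalg.inv(K)@[uv[0],uv[1],1]; Rm=M[:3,:3]
    return -Rm.T@M[:3,3], Rm.T@d
def plane(K,M,uv,z):
    o,d=ray(K,M,uv); return o+d*(z-o[2])/d[2]
def proj(K,M,p):
    q=K@(M[:3,:3]@np.array(p)+M[:3,3]); return q[:2]/q[2]
def load(fn):
    z=np.load("pics/"+fn+".npz"); return z["im"],z["K"],z["M"]
E
python3 - <<'E'
from h import *
print(telemetry.get_state())
a,K,M=cap("scene","s1.png"); b,K2,M2=cap("top","t1.png")
print(-M[:3,:3].T@M[:3,3],-M2[:3,:3].T@M2[:3,3],K2)
cv2.imwrite("pics/t1b.png",cv2.resize(b[:,:,::-1],(800,600),interpolation=3))
cv2.imwrite("pics/s1b.png",cv2.resize(a[:,:,::-1],(800,600),interpolation=3))
E
```

```text
pics
{'time_s': 0.0, 'joints': array([ 8.99598368e+01,  2.05918679e+01,  6.33612646e-01, -1.90261918e-02,
       -7.01363435e+01, -1.65074166e+01]), 'qd': array([ 0.07367024,  0.09763811, -0.02180784,  0.05613031,  0.05344296,
       -0.05538196]), 'joint_torque': array([ 1.37433013e-03, -5.82713664e+01,  2.93049073e+01,  6.99698567e+00,
        6.95427079e-03, -1.62337628e-04]), 'tcp_pos': array([0.19214209, 0.64660081, 0.24761999]), 'eef_rot': array([ 1.79904218e+02, -9.73311593e-03, -1.65540512e+01]), 'contact_force': array([ 0.02856532, -0.75493531, -0.00986549]), 'moment': array([-0.06170621, -0.01007487, -0.00935768]), 'gripper_width': 0.08769819283057309}
[ 1.13581761 -0.21119603  0.86208972] [0.30442667 0.06675583 1.67065854] [[474.50188979   0.         253.72001216]
 [  0.         474.50188979 187.86964629]
 [  0.           0.           1.        ]]
```

View pics/t1b.png

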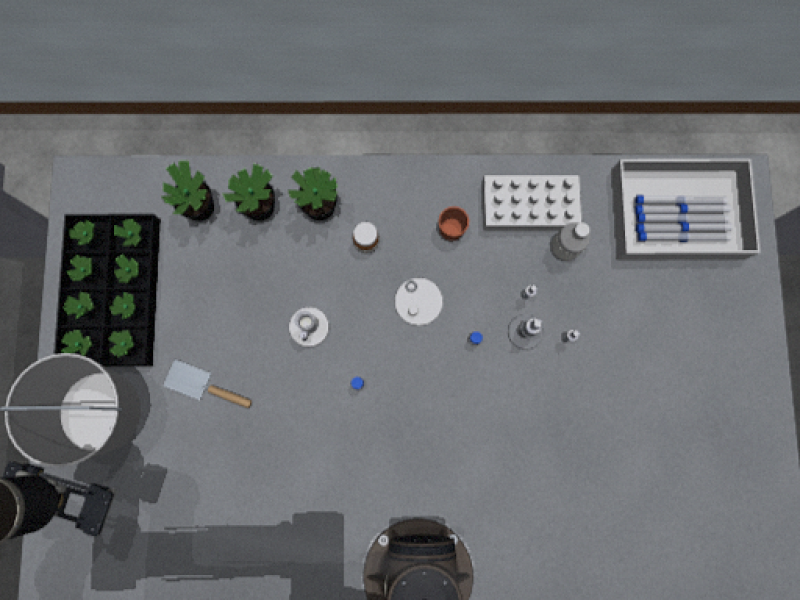

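View pics/s1b.png

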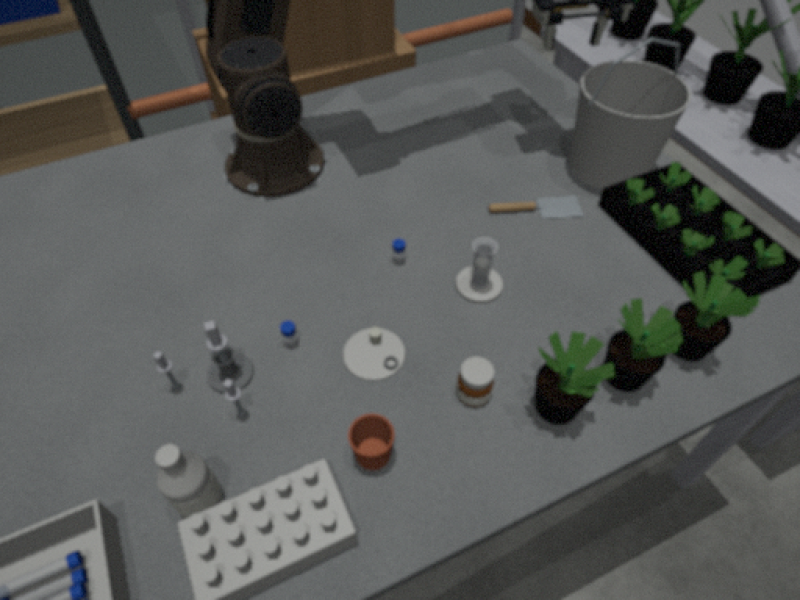

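The top view (800x600) shows the tube at about (308,327). The dish is at (418,301), with the puck at (412,311) and the ring at (411,286). The holder and rod are at (525,332), with two smaller look-alikes at (530,292) and (572,336).

```bash
python3 - <<'E'
from h import *
im,K,M=load("t1.png")
def blob(c,rad,thr,z):
    g=im.astype(int).min(2); m=(g>thr).astype(np.uint8)
    m2=np.zeros_like(m); cv2.circle(m2,tuple(int(round(v)) for v in c),rad,1,-1); m=m*m2
    x=cv2.moments(m,True); uv=(x["m10"]/x["m00"],x["m01"]/x["m00"]); return uv,x["m00"],plane(K,M,uv,z)
s=.64
for n,c,rad,z in [("dish",(418,301),17,.006),("tubefoot",(308,327),15,.01),]:
    print(n,blob((c[0]*s,c[1]*s),rad,150,z))
for n,c,z in [("puck",(413,311),.032),("ring",(411,286),.014),("rodtop",(534,325),.144),("holderfoot",(525,332),.008),("lookA",(530,292),.1),("lookB",(573,336),.1),("vialA",(476,338),.05),("vialB",(357,383),.05),("flask",(580,231),.16),("cup",(453,222),.07),("jar",(366,230),.07),("tubetop",(307,322),.11)]:
    print(n,plane(K,M,(c[0]*s,c[1]*s),z).round(3))
crop=[cv2.resize(im[int(y*s)-32:int(y*s)+32,int(x*s)-32:int(x*s)+32,::-1],(390,390),interpolation=3) for x,y in [(413,305),(308,327)]]
S,K3,M3=load("s1.png")
c2=[cv2.resize(S[int(y*s)-32:int(y*s)+32,int(x*s)-32:int(x*s)+32,::-1],(390,390),interpolation=3) for x,y in [(200,370),(480,260)]]
cv2.imwrite("pics/c.png",cv2.resize(np.vstack([np.hstack(crop),np.hstack(c2)]),(600,600)))
E
```

```text
dish ((267.81176470588235, 192.71176470588236), 680.0, array([ 0.59413076, -0.01040489,  0.006     ]))
tubefoot ((197.1409921671018, 208.644908616188), 383.0, array([0.53772641, 0.23975307, 0.01      ]))
puck [0.567 0.003 0.032]
ring [0.628 0.006 0.014]
rodtop [ 0.518 -0.244  0.144]
holderfoot [ 0.522 -0.251  0.008]
lookA [ 0.597 -0.248  0.1  ]
lookB [ 0.5   -0.336  0.1  ]
vialA [ 0.503 -0.134  0.05 ]
vialB [0.407 0.128 0.05 ]
flask [ 0.716 -0.347  0.16 ]
cup [ 0.762 -0.087  0.07 ]
jar [0.745 0.107 0.07 ]
tubetop [0.532 0.232 0.11 ]
```

View pics/c.png

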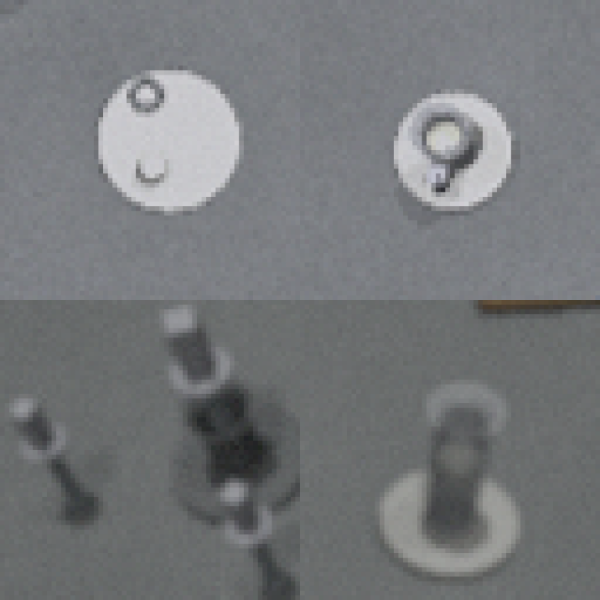

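The crop shows the puck near the dish's front edge with the ring 60 mm away from it. The tube's plug shows white, and its post is below the mouth in the view. I'll start moving, passing over the tube on the way to the puck.

carry_out(commands=[0.56,-0.85,0,0.35,-1,0.56,-0.85,0,0.35,-1,0.56,-0.85,0,0.35,-1,0.56,-0.85,0,0.35,-1,0.56,-0.85,0,0.35,-1,0.56,-0.85,0,0.35,-1,0.56,-0.85,0,0.35,-1,0.56,-0.85,0,0.35,-1], grip_force=15)

```text
time_s: 0.9
tcp_pos: [0.3719, 0.3733, 0.2484]
eef_rot: [180.0, 0.0, -5.3]
contact_force: [0.9, 0.6, 0.1]
gripper_width: 0.0877
```

carry_out(commands=[0.56,-0.85,0,0.35,-1,0.56,-0.85,0,0.35,-1,0.56,-0.85,0,0.35,-1,0.56,-0.85,0,0.34,-1,0,0,0,0,-1,0,0,0,0,-1])

```text
time_s: 1.5
tcp_pos: [0.4613, 0.2381, 0.2483]
eef_rot: [180.0, 0.0, 0.1]
contact_force: [-0.4, 0.0, -0.2]
gripper_width: 0.0878
```

```bash
python3 - <<'E'
from h import *
a,K,M=cap("wrist","w1.png")
print(telemetry.get_state()["joints"].round(1)); print((-M[:3,:3].T@M[:3,3]).round(3),M[:3,:3].round(2).tolist(),K.round(1).tolist())
print(proj(K,M,[.532,.235,.11]),proj(K,M,[.567,.003,.03]))
E
```

```text
[ 49.1   5.8 -18.8  -0.  -65.4  41.1]
[0.546 0.239 0.386] [[0.0, -1.0, -0.0], [-0.95, -0.0, 0.31], [-0.31, -0.0, -0.95]] [[273.8, 0.0, 255.5], [0.0, 273.8, 184.2], [0.0, 0.0, 1.0]]
[259.17820244 109.98978395] [449.81590292  76.91650871]
```

View pics/w1.png

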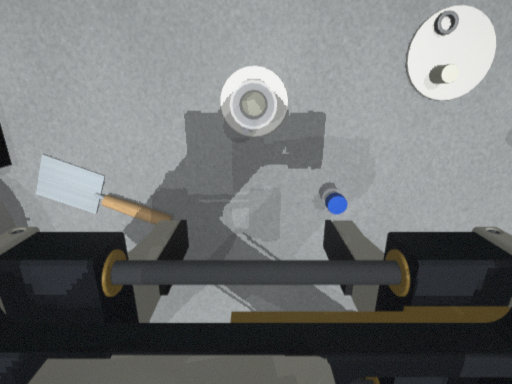

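The wrist view shows the mouth ring centred near (253,104), and the puck at about (449,74) with the ring at (447,22).

```bash
python3 - <<'E'
from h import *
im,K,M=load("w1.png")
for uv in [(253.5,104)]: print("mouth",plane(K,M,uv,.11).round(4))
for uv,z in [((449,73),.032),((447,22),.014)]: print(plane(K,M,uv,z).round(4))
# predicted rim circle radius in px
c=proj(K,M,[.532,.24,.11]); print(c, proj(K,M,[.5555,.24,.11])-c)
def fit(sub,thr,off,z):
    m=(sub>thr).astype(np.uint8); n,l,s,c=cv2.connectedComponentsWithStats(m); i=1+s[1:,4].argmax()
    return c[i]+off,s[i]
g=im.astype(int)
# foot ellipse: white mask convex hull (occluded parts by rim possible)
m=(g.min(2)>185).astype(np.uint8); m[:50]=0;m[150:]=0;m[:,:200]=0;m[:,300:]=0
pts=cv2.findNonZero(m); h=cv2.convexHull(pts); e=cv2.fitEllipse(h); print("foot",e,plane(K,M,e[0],.01).round(4))
# puck: yellowish
yel=g[...,0]-g[...,2]; p=yel[55:95,425:475]; print(p.max()); mm=(p>p.max()*.5); yy,xx=np.nonzero(mm); print(xx.min()+425,xx.max()+425,yy.min()+55,yy.max()+55,xx.mean()+425,yy.mean()+55)
cv2.imwrite("pics/c2.png",np.hstack([cv2.resize(im[60:150,205:305,::-1],(400,360),interpolation=3),cv2.resize(im[40:110,405:505,::-1],(400,360),interpolation=3)]))
E
```

```text
mouth [0.5376 0.2405 0.11  ]
[0.5713 0.0063 0.032 ]
[0.6293 0.0093 0.014 ]
[254.04675034 109.98359714] [-1.14604366e-02 -2.56556068e+01]
foot ((253.68016052246094, 96.6112060546875), (62.68482208251953, 66.85504150390625), 93.25695037841797) [0.5439 0.241  0.01  ]
16
430 458 64 82 448.69847328244276 73.02671755725191
```

View pics/c2.png

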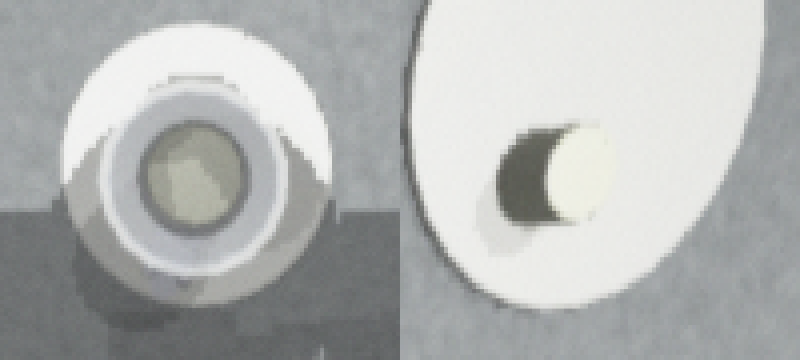

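carry_out(commands=[0.17,-0.96,-0.2,0,-1,0.17,-0.96,-0.2,0,-1,0.17,-0.96,-0.2,0,-1,0.17,-0.96,-0.2,0,-1,0.17,-0.96,-0.2,0,-1,0.17,-0.96,-0.2,0,-1,0,0,0,0,-1,0,0,0,0,-1])

```text
time_s: 2.35
tcp_pos: [0.5018, 0.0089, 0.2003]
eef_rot: [180.0, 0.0, 0.2]
contact_force: [-0.1, 0.5, -0.0]
gripper_width: 0.0873
```

```bash
python3 - <<'E'
from h import *
im,K,M=cap("wrist","w2.png"); g=im.astype(int)
c=proj(K,M,[.571,.006,.032]); print(c)
x,y=[int(v) for v in c]; o=(x-45,y-35)
cv2.imwrite("pics/c3.png",cv2.resize(im[o[1]:o[1]+70,o[0]:o[0]+90,::-1],(720,560),interpolation=3)); print(o)
m=((g[...,0]-g[...,2])>=8).astype(np.uint8); m[:y-25]=0;m[y+25:]=0;m[:,:x-25]=0;m[:,x+25:]=0
m=cv2.medianBlur(m,3)
cs=max(cv2.findContours(m,0,2)[0],key=cv2.contourArea); (u,v),rr=cv2.minEnclosingCircle(cs); print(cv2.boundingRect(cs),u,v,rr,plane(K,M,(u,v),.032), telemetry.get_state()["tcp_pos"])
print(proj(K,M,[.582,.006,.032])-proj(K,M,[.571,.006,.032]))
E
```

```text
[258.73410395 109.92421778]
(213, 74)
(250, 100, 19, 20) 258.80126953125 109.79486846923828 9.959228515625 [0.5711352  0.00592836 0.032     ] [0.50192473 0.00950229 0.20056739]
[  0.06842351 -10.66166345]
```

View pics/c3.png

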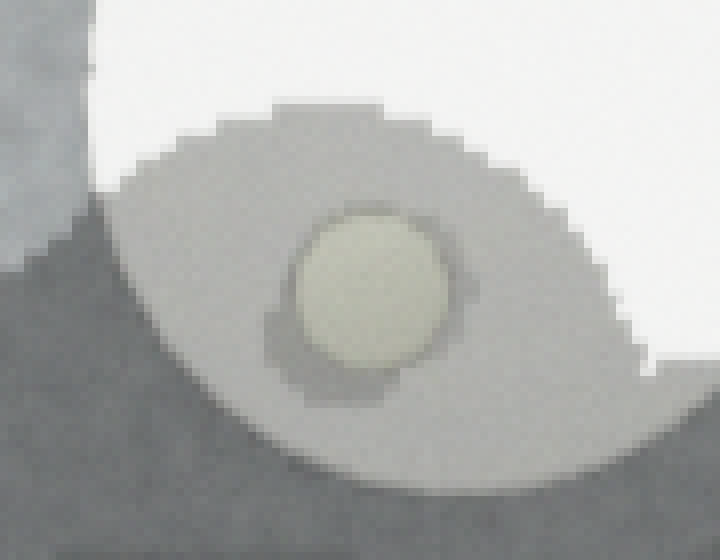

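The puck's top circle is clear and centred at (259,110), which gives (0.571, 0.006) and agrees with the earlier measurement. Next is the grasp.

carry_out(commands=[0.87,-0.034,0,0,-1,0.87,-0.034,0,0,-1,0,0,-1,0,-1,0,0,-1,0,-1,0,0,-1,0,-1,0,0,-0.6,0,-1,0,0,-0.35,0,-1,0,0,0,0,-1])

```text
time_s: 3.2
tcp_pos: [0.5702, 0.0075, 0.0406]
eef_rot: [179.9, 0.2, 0.3]
contact_force: [-1.1, 0.1, -0.1]
gripper_width: 0.0877
```

carry_out(commands=[0,0,0,0,1,0,0,0,0,1,0,0,0,0,1,0,0,0,0,1,0,0,0,0,1,0,0,0,0,1,0,0,0,0,1,0,0,0,0,1])

```text
time_s: 4.0
tcp_pos: [0.5714, 0.0058, 0.0426]
eef_rot: [180.0, 0.0, 0.2]
contact_force: [-0.5, 0.0, 0.2]
gripper_width: 0.0296
```

carry_out(commands=[0,0,0,0,1,0,0,0,0,1,0,0,0,0,1,0,0,0,0,1])

```text
time_s: 4.4
tcp_pos: [0.5714, 0.0059, 0.0425]
eef_rot: [180.0, 0.0, 0.2]
contact_force: [-0.3, -1.0, 0.7]
gripper_width: 0.021
```

carry_out(commands=[0,0,0.3,0,1,0,0,1,0,1,0,0,1,0,1,0,0,1,0,1,0,0,0.7,0,1,0,0,0,0,1,0,0,0,0,1])

```text
time_s: 5.1
tcp_pos: [0.5715, 0.006, 0.2038]
eef_rot: [-179.9, -0.1, 0.2]
contact_force: [-0.6, 0.2, -1.9]
gripper_width: 0.0214
```

carry_out(commands=[-0.4,0.84,0,0,1,-0.4,0.84,0,0,1,-0.4,0.84,0,0,1,-0.4,0.84,0,0,1,-0.4,0.84,0,0,1,-0.4,0.84,0,0,1,-0.4,0.84,0,0,1,0,0,0,0,1])

```text
time_s: 5.9
tcp_pos: [0.4576, 0.2437, 0.2015]
eef_rot: [179.9, 0.1, 0.4]
contact_force: [-0.2, -0.7, -0.6]
gripper_width: 0.0212
```

carry_out(commands=[0,0,0,0,1,0,0,0,0,1])

```text
time_s: 6.1
tcp_pos: [0.4592, 0.2404, 0.2018]
eef_rot: [179.9, 0.1, 0.2]
contact_force: [0.4, 0.1, 0.6]
gripper_width: 0.0214
```

```bash
python3 - <<'E'
from h import *
im,K,M=cap("wrist","w3.png"); s=telemetry.get_state();print(s["tcp_pos"],s["contact_force"],s["gripper_width"])
C=np.array([.537,.2403])
c=proj(K,M,[*C,.11]); o=np.round(c-[50,45]).astype(int); k=7
a=cv2.resize(im[o[1]:o[1]+85,o[0]:o[0]+100,::-1],None,fx=k,fy=k,interpolation=3)
t=np.linspace(0,6.283,90)
for rad,z,col in [(.0235,.11,(0,0,255)),(.045,.01,(0,255,0))]:
    p=np.array([(proj(K,M,[C[0]+rad*np.cos(q),C[1]+rad*np.sin(q),z])-o+.5)*k for q in t]).astype(int)
    for q in p: cv2.circle(a,tuple(map(int,q)),1,col,-1)
cv2.imwrite("pics/c4.png",a); print(o,c)
for d in ([.001,0,.0],[0,.001,0]): print(proj(K,M,np.array([*C,.11])+d)-c)
E
```

```text
[0.45943413 0.24016215 0.20199161] [ 0.4747595  -0.9618366  -0.64404803] 0.021572180087376425
[206  59] [256.29327034 103.74114399]
[ 0.00551272 -1.29669005]
[-1.2429414  -0.00450019]
```

View pics/c4.png

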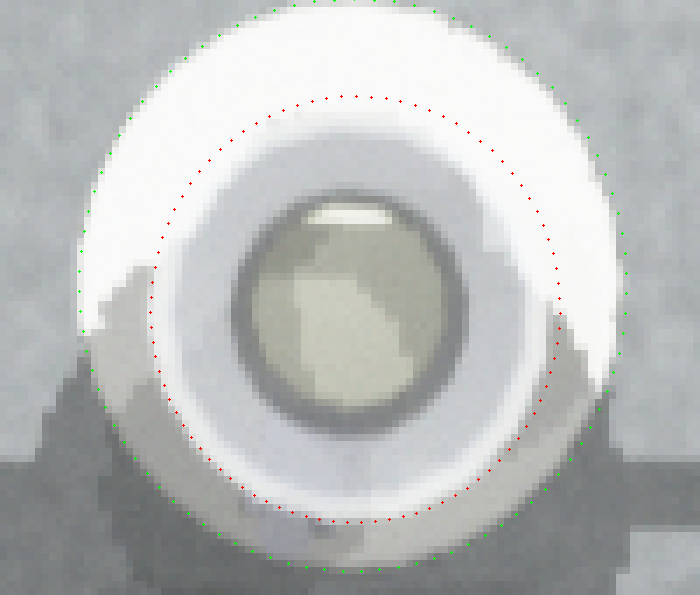

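The rim (red) and foot (green) overlays fit to within 0.5 mm, so I take the tube axis as (0.5366, 0.2407). Moving over it now, then lowering in steps.

carry_out(commands=[0.97,0,0,0,1,0.96,0,0,0,1,0,0,-0.5,0,1,0,0,-0.6,0,1,0,0,0,0,1,0,0,0,0,1])

```text
time_s: 6.75
tcp_pos: [0.5369, 0.2401, 0.1586]
eef_rot: [179.9, 0.0, 0.2]
contact_force: [0.1, -0.2, -0.7]
gripper_width: 0.0212
```

carry_out(commands=[0,0,-0.06,0,1,0,0,-0.06,0,1,0,0,-0.06,0,1,0,0,-0.06,0,1,0,0,-0.06,0,1])

```text
time_s: 7.25
tcp_pos: [0.5366, 0.2412, 0.1466]
eef_rot: [-180.0, -0.0, 0.2]
contact_force: [0.5, 1.0, -0.1]
gripper_width: 0.0211
```

carry_out(commands=[0,0,-0.06,0,1,0,0,-0.06,0,1,0,0,-0.05,0,1,0,0,0,0,1])

```text
time_s: 7.65
tcp_pos: [0.5365, 0.241, 0.1394]
eef_rot: [180.0, 0.0, 0.2]
contact_force: [-0.2, -0.4, 0.0]
gripper_width: 0.0211
```

carry_out(commands=[0,0,-0.06,0,1,0,0,-0.05,0,1,0,0,-0.03,0,1,0,0,0,0,1])

```text
time_s: 8.05
tcp_pos: [0.5366, 0.241, 0.1339]
eef_rot: [180.0, 0.0, 0.2]
contact_force: [0.6, 0.2, -0.5]
gripper_width: 0.0212
```

carry_out(commands=[0,0,0,0,0.2,0,0,0,0,0.2,0,0,0,0,0.2,0,0,0,0,0.2,0,0,0,0,0.2,0,0,0,0,0.2])

```text
time_s: 8.65
tcp_pos: [0.5367, 0.2411, 0.1342]
eef_rot: [-180.0, -0.0, 0.2]
contact_force: [0.2, -1.0, 0.2]
gripper_width: 0.0352
```

carry_out(commands=[0,0,0.5,0,0.2,0,0,1,0,0.2,-0.6,0,0.75,0,0.2,-0.9,0,0,0,0.2,-0.5,0,0,0,0.2,0,0,0,0,0.2,0,0,0,0,0.2])

```text
time_s: 9.35
tcp_pos: [0.4566, 0.2414, 0.2248]
eef_rot: [-180.0, -0.1, 0.3]
contact_force: [0.5, -0.1, 0.5]
gripper_width: 0.035
```

```bash
python3 - <<'E'
from h import *
im,K,M=cap("wrist","w4.png"); s=telemetry.get_state();print(s["tcp_pos"],s["contact_force"],s["gripper_width"])
c=proj(K,M,[.5366,.2407,.11]);o=np.round(c-[50,45]).astype(int)
a=cv2.resize(im[o[1]:o[1]+90,o[0]:o[0]+100,::-1],(400,360),interpolation=3)
S,K2,M2=cap("scene","s2.png"); p=proj(K2,M2,[.5366,.2407,.08]).astype(int); b=cv2.resize(S[p[1]-40:p[1]+40,p[0]-44:p[0]+44,::-1],(400,360),interpolation=3)
cv2.imwrite("pics/c5.png",np.hstack([a,b])); print(o,p)
E
```

```text
[0.45700849 0.24134129 0.22445095] [-0.37507448  0.59125891 -0.34332669] 0.03492685406908864
[207  56] [308 164]
```

View pics/c5.png

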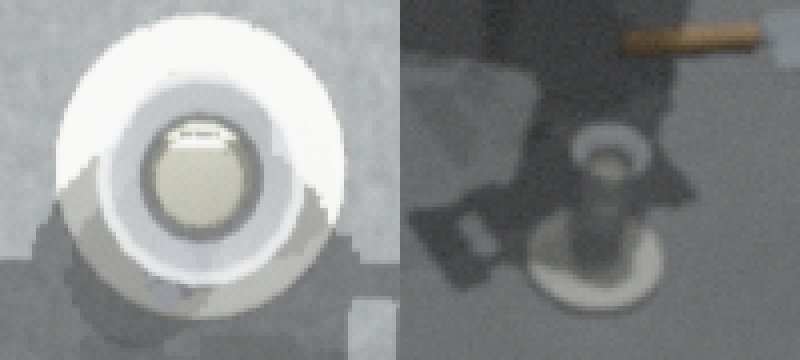

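The plug's face in the bore has been replaced by a face closer to the mouth, and the gripper is empty, so the puck is in the tube. Next is the rod.

carry_out(commands=[0,-0.6,0.2,0,0.2,0,-1,0.2,0,0.2,0,-1,0.2,0,0.2,0,-1,0,0,0.2,0,-1,0,0,0.2,0,-1,0,0,0.2,0,-1,0,0,0.2,0,-1,0,0,0.2])

```text
time_s: 10.25
tcp_pos: [0.4569, -0.0648, 0.2481]
eef_rot: [180.0, 0.0, 0.2]
contact_force: [0.9, 0.5, -0.0]
gripper_width: 0.0348
```

carry_out(commands=[0,-1,0,0,0.2,0,-1,0,0,0.2,0,-1,0,0,0.2,0,-1,0,0,0.2,0,-0.6,0,0,0.2,0,0,0,0,0.2,0,0,0,0,0.2])

```text
time_s: 10.95
tcp_pos: [0.4566, -0.2478, 0.2474]
eef_rot: [-180.0, 0.1, 0.1]
contact_force: [-0.2, -0.4, -0.2]
gripper_width: 0.0348
```

```bash
python3 - <<'E'
from h import *
im,K,M=cap("wrist","w5.png"); s=telemetry.get_state();print(s["tcp_pos"],s["joints"])
c=proj(K,M,[.52,-.247,.144]);print(c)
x,y=[int(v) for v in c]; o=(max(0,x-80),max(0,y-75)); print(o)
cv2.imwrite("pics/c6.png",cv2.resize(im[o[1]:o[1]+120,o[0]:o[0]+160,::-1],(800,600),interpolation=3))
E
```

```text
[ 0.45663107 -0.24714163  0.24759783] [-6.74941060e+00  5.88326821e+00 -1.87962151e+01 -6.67340921e-03
 -6.53844553e+01  9.68972505e+01]
[255.22498057 120.73351364]
(175, 45)
```

View pics/c6.png

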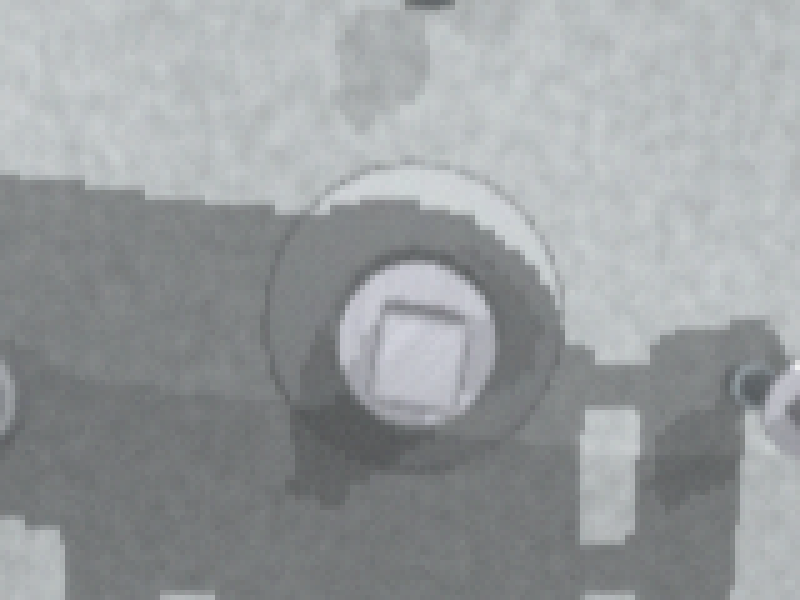

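The handle's top square has corners at about (380,315), (465,318), (460,403) and (373,400) in the crop, turned only a few degrees. A look-alike is far to the right.

```bash
python3 - <<'E'
from h import *
im,K,M=load("w5.png"); o=np.array([175,45])
P=[plane(K,M,np.array(q)/5-.5+o,.144)[:2] for q in [(380,315),(465,318),(460,403),(373,400)]]
P=np.array(P); print(P.round(4),P.mean(0).round(4),[round(np.linalg.norm(P[i]-P[i-1]),4) for i in range(4)])
e=[P[i]-P[i-1] for i in range(4)]; print([round((np.degrees(np.arctan2(v[1],v[0]))+45)%90-45,1) for v in e])
g=np.array((417.5,342))/5-.5+o; print("guard",plane(K,M,g,.098))
f=np.array((415,315))/5-.5+o; print("foot",plane(K,M,f,.008))
print("lookB guard z.06/.1",plane(K,M,np.array((785,410))/5+o,.06),plane(K,M,np.array((785,410))/5+o,.1))
a=im.astype(int)[0:0]
E
```

```text
[[ 0.531  -0.243 ]
 [ 0.5305 -0.2574]
 [ 0.5163 -0.2568]
 [ 0.5168 -0.2417]] [ 0.5237 -0.2497] [np.float64(0.0142), np.float64(0.0144), np.float64(0.0142), np.float64(0.0151)]
[np.float64(-5.1), np.float64(-1.9), np.float64(-2.6), np.float64(-1.9)]
guard [ 0.52371989 -0.24974157  0.098     ]
foot [ 0.52514478 -0.24979151  0.008     ]
lookB guard z.06/.1 [ 0.50552615 -0.33662478  0.06      ] [ 0.5099329 -0.325642   0.1      ]
```

carry_out(commands=[0.84,-0.033,0,-0.32,0.2,0.84,-0.033,0,-0.33,0.2,0,0,-0.8,0,0.2,0,0,-0.8,0,0.2,0,0,-0.8,0,0.2,0,0,-0.5,0,0.2,0,0,-0.27,0,0.2,0,0,0,0,0.2])

```text
time_s: 11.8
tcp_pos: [0.5235, -0.2487, 0.1202]
eef_rot: [-180.0, 0.1, -2.3]
contact_force: [0.8, -0.3, 0.6]
gripper_width: 0.0349
```

carry_out(commands=[0,0,0,0,0.2,0,0,0,0,1,0,0,0,0,1,0,0,0,0,1,0,0,0,0,1,0,0,0,0,1,0,0,0,0,1], grip_force=40)

```text
time_s: 12.5
tcp_pos: [0.5244, -0.2497, 0.1222]
eef_rot: [180.0, -0.1, -2.4]
contact_force: [-0.4, 1.0, 6.2]
gripper_width: 0.0162
```

carry_out(commands=[0,0,0,0,1,0,0,0,0,1,0,0,0,0,1])

```text
time_s: 12.8
tcp_pos: [0.5244, -0.2497, 0.1222]
eef_rot: [180.0, -0.1, -2.4]
contact_force: [-1.1, -0.0, 5.0]
gripper_width: 0.0163
```

carry_out(commands=[0,0,0.1,0,1,0,0,0.2,0,1,0,0,0.3,0,1])

```text
time_s: 13.1
tcp_pos: [0.5232, -0.2494, 0.1453]
eef_rot: [-180.0, 0.1, -2.4]
contact_force: [1.1, 0.3, -0.7]
gripper_width: 0.0164
```

carry_out(commands=[0,0,0.8,0,1,0,0,1,0,1,0,0,0.9,0,1,0,0.2,0.2,0,1,0,0.6,0,0,1,0.04,0.9,0,0,1,0.04,0.9,0,0,1,0.04,0.9,0,0,1])

```text
time_s: 13.9
tcp_pos: [0.5281, -0.1082, 0.2616]
eef_rot: [-180.0, 0.0, -2.4]
contact_force: [1.4, -1.0, -0.4]
gripper_width: 0.0166
```

carry_out(commands=[0.04,0.9,0,0,1,0.04,0.9,0,0,1,0.04,0.9,0,0,1,0.04,0.9,0,0,1,0.04,0.9,0,0,1,0,0.9,0,0,1,0,0.9,0,0,1,0,0.9,0,0,1])

```text
time_s: 14.7
tcp_pos: [0.536, 0.18, 0.2616]
eef_rot: [-180.0, 0.0, -2.4]
contact_force: [0.7, 0.3, -0.5]
gripper_width: 0.0167
```

carry_out(commands=[0,0.9,0,0,1,0,0.7,0,0,1,0,0.5,0,0,1,0,0,0,0,1,0,0,0,0,1])

```text
time_s: 15.2
tcp_pos: [0.5363, 0.2624, 0.2612]
eef_rot: [180.0, 0.0, -2.4]
contact_force: [-0.9, 0.3, -2.2]
gripper_width: 0.0165
```

```bash
python3 - <<'E'
from h import *
S,K2,M2=cap("scene","s3.png"); T,K3,M3=cap("top","t3.png"); s=telemetry.get_state();print(s["tcp_pos"],s["contact_force"],s["time_s"])
p=proj(K2,M2,[.5366,.2407,.12]).astype(int); b=cv2.resize(S[p[1]-50:p[1]+50,p[0]-50:p[0]+50,::-1],(600,600),interpolation=3)
cv2.imwrite("pics/c7.png",b); print(p)
E
```

```text
[0.53652738 0.26166532 0.26139974] [ 0.05500436 -0.56217111 -1.18043789] 15.3
[310 154]
```

View pics/c7.png

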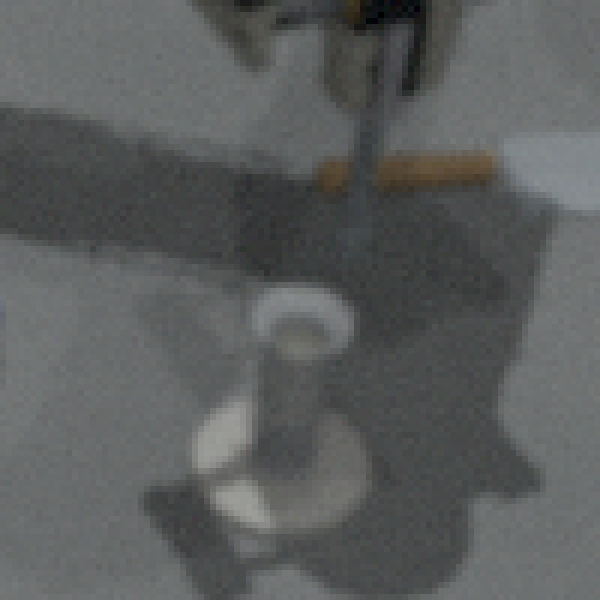

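Puck is in the tube and the rod is upright, but I overshot y by 21.8 mm. I'll correct that and then lower the rod into the mouth.

carry_out(commands=[0,-0.275,0,0,1,0,-0.27,0,0,1,0,0,0,0,1,0,0,-0.4,0,1,0,0,-0.4,0,1,0,0,-0.2,0,1,0,0,0,0,1])

```text
time_s: 16.0
tcp_pos: [0.5362, 0.2399, 0.2203]
eef_rot: [179.9, 0.1, -2.4]
contact_force: [0.7, 0.7, -1.2]
gripper_width: 0.0162
```

carry_out(commands=[0,0,-0.03,0,1,0,0,-0.03,0,1,0,0,-0.03,0,1,0,0,-0.03,0,1,0,0,-0.03,0,1,0,0,-0.03,0,1,0,0,-0.03,0,1,0,0,-0.03,0,1])

```text
time_s: 16.8
tcp_pos: [0.5367, 0.2407, 0.2117]
eef_rot: [180.0, -0.0, -2.4]
contact_force: [0.2, -0.8, -1.1]
gripper_width: 0.0167
```

carry_out(commands=[0,0,-0.025,0,1,0,0,-0.025,0,1,0,0,-0.025,0,1,0,0,-0.025,0,1,0,0,-0.025,0,1,0,0,-0.025,0,1])

```text
time_s: 17.4
tcp_pos: [0.5369, 0.2408, 0.2064]
eef_rot: [-180.0, -0.0, -2.4]
contact_force: [-1.6, -1.0, 4.5]
gripper_width: 0.0166
```

carry_out(commands=[0,0,-0.025,0,1,0,0,-0.025,0,1,0,0,-0.025,0,1,0,0,-0.025,0,1,0,0,-0.025,0,1])

```text
time_s: 17.9
tcp_pos: [0.5367, 0.2407, 0.2007]
eef_rot: [-180.0, -0.0, -2.4]
contact_force: [-0.8, -1.1, 4.4]
gripper_width: 0.0166
```

The rod is sliding the stack at about 5.5 N net. The seat should fall at a TCP height of 0.171–0.183.

carry_out(commands=[0,0,-0.022,0,1,0,0,-0.022,0,1,0,0,-0.022,0,1,0,0,-0.022,0,1,0,0,-0.022,0,1,0,0,-0.022,0,1,0,0,-0.022,0,1,0,0,-0.022,0,1])

```text
time_s: 18.7
tcp_pos: [0.5367, 0.2407, 0.1937]
eef_rot: [-180.0, -0.0, -2.4]
contact_force: [-0.0, -0.4, 4.4]
gripper_width: 0.016
```

carry_out(commands=[0,0,-0.02,0,1,0,0,-0.02,0,1,0,0,-0.02,0,1,0,0,-0.02,0,1,0,0,-0.02,0,1,0,0,-0.02,0,1])

```text
time_s: 19.3
tcp_pos: [0.5367, 0.2407, 0.1889]
eef_rot: [180.0, -0.0, -2.4]
contact_force: [-0.4, 0.3, 4.0]
gripper_width: 0.0167
```

carry_out(commands=[0,0,-0.015,0,1,0,0,-0.015,0,1,0,0,-0.015,0,1,0,0,-0.015,0,1])

```text
time_s: 19.7
tcp_pos: [0.5367, 0.2407, 0.1865]
eef_rot: [-180.0, -0.0, -2.4]
contact_force: [1.0, -0.1, 4.4]
gripper_width: 0.0165
```

carry_out(commands=[0,0,-0.011,0,1,0,0,-0.011,0,1,0,0,-0.011,0,1,0,0,-0.011,0,1])

```text
time_s: 20.1
tcp_pos: [0.5366, 0.2407, 0.1847]
eef_rot: [180.0, 0.0, -2.4]
contact_force: [0.3, -0.6, 5.0]
gripper_width: 0.0163
```

carry_out(commands=[0,0,-0.01,0,1,0,0,-0.01,0,1,0,0,-0.01,0,1,0,0,-0.01,0,1])

```text
time_s: 20.5
tcp_pos: [0.5367, 0.2407, 0.1831]
eef_rot: [180.0, -0.0, -2.4]
contact_force: [-0.2, 0.1, 4.7]
gripper_width: 0.0163
```

One call at a time from here.

carry_out(commands=[0,0,-0.01,0,1,0,0,-0.01,0,1,0,0,-0.01,0,1])

```text
time_s: 20.8
tcp_pos: [0.5367, 0.2407, 0.1819]
eef_rot: [180.0, -0.0, -2.4]
contact_force: [-0.1, -0.0, 4.4]
gripper_width: 0.0165
```

carry_out(commands=[0,0,-0.01,0,1,0,0,-0.01,0,1,0,0,-0.01,0,1,0,0,-0.01,0,1])

```text
time_s: 21.2
tcp_pos: [0.5366, 0.2407, 0.1803]
eef_rot: [-180.0, 0.0, -2.4]
contact_force: [-0.1, 0.2, 4.0]
gripper_width: 0.0165
```

carry_out(commands=[0,0,-0.01,0,1,0,0,-0.01,0,1,0,0,-0.01,0,1,0,0,-0.01,0,1])

```text
time_s: 21.6
tcp_pos: [0.5369, 0.2407, 0.1791]
eef_rot: [-180.0, -0.0, -2.4]
contact_force: [-1.0, -0.3, 9.0]
gripper_width: 0.0162
```

The push is rising, so this is the seat. Small steps now.

carry_out(commands=[0,0,-0.006,0,1,0,0,-0.006,0,1,0,0,0,0,1])

```text
time_s: 21.9
tcp_pos: [0.537, 0.2408, 0.1791]
eef_rot: [-180.0, -0.1, -2.4]
contact_force: [-1.7, -0.2, 9.4]
gripper_width: 0.0166
```

carry_out(commands=[0,0,-0.008,0,1,0,0,-0.008,0,1,0,0,0,0,1])

```text
time_s: 22.2
tcp_pos: [0.5372, 0.2408, 0.1791]
eef_rot: [-180.0, -0.1, -2.4]
contact_force: [-2.2, -0.7, 12.9]
gripper_width: 0.0166
```

carry_out(commands=[0,0,-0.008,0,1,0,0,-0.006,0,1,0,0,0,0,1])

```text
time_s: 22.5
tcp_pos: [0.5373, 0.2409, 0.179]
eef_rot: [-180.0, -0.1, -2.3]
contact_force: [-2.7, -1.2, 15.5]
gripper_width: 0.0165
```

```bash
python3 - <<'E'
from h import *
s=telemetry.get_state();print(s["tcp_pos"],s["contact_force"],s["moment"],s["eef_rot"])
E
```

```text
[0.53733876 0.24089026 0.1790242 ] [-2.65323475 -1.24299677 15.52731244] [-0.35961858  1.31817743  0.02971854] [-1.79953446e+02 -1.25131012e-01 -2.34812364e+00]
```

The rod foot is at about 65 mm, inside the packed range of 57–69 mm, and the travel fits too, so this is the seat. I'll bring it to about 18 N at the puck and hold.

carry_out(commands=[0,0,-0.007,0,1,0,0,0,0,1,0,0,0,0,1])

```text
time_s: 22.8
tcp_pos: [0.5375, 0.2409, 0.179]
eef_rot: [-179.9, -0.1, -2.4]
contact_force: [-2.2, -2.0, 16.4]
gripper_width: 0.0161
```

carry_out(commands=[0,0,-0.004,0,1,0,0,0,0,1,0,0,0,0,1,0,0,0,0,1,0,0,0,0,1,0,0,0,0,1,0,0,0,0,1,0,0,0,0,1])

```text
time_s: 23.6
tcp_pos: [0.5376, 0.2409, 0.179]
eef_rot: [-179.9, -0.2, -2.3]
contact_force: [-2.7, -1.4, 17.1]
gripper_width: 0.0164
```

carry_out(commands=[0,0,0,0,1,0,0,0,0,1,0,0,0,0,1,0,0,0,0,1,0,0,0,0,1,0,0,0,0,1])

```text
time_s: 24.2
tcp_pos: [0.5376, 0.2409, 0.179]
eef_rot: [-179.9, -0.2, -2.3]
contact_force: [-3.0, -1.7, 17.2]
gripper_width: 0.0162
```

```bash
python3 - <<'E'
from h import *
S,K2,M2=cap("scene","s4.png"); s=telemetry.get_state();print(s["tcp_pos"],s["contact_force"])
p=proj(K2,M2,[.5366,.2407,.09]).astype(int)
b=cv2.resize(S[p[1]-40:p[1]+40,p[0]-40:p[0]+40,::-1],(600,600),interpolation=3)
for z in (.008,.0653,.11,.151):
    q=(proj(K2,M2,[.5366,.2407,z])-p+40.5)*7.5; cv2.circle(b,tuple(q.astype(int)),3,(0,0,255),-1)
cv2.imwrite("pics/c8.png",b)
E
```

```text
[0.53755719 0.24087534 0.17895852] [-3.34336677 -0.97202835 16.76785434]
```

View pics/c8.png

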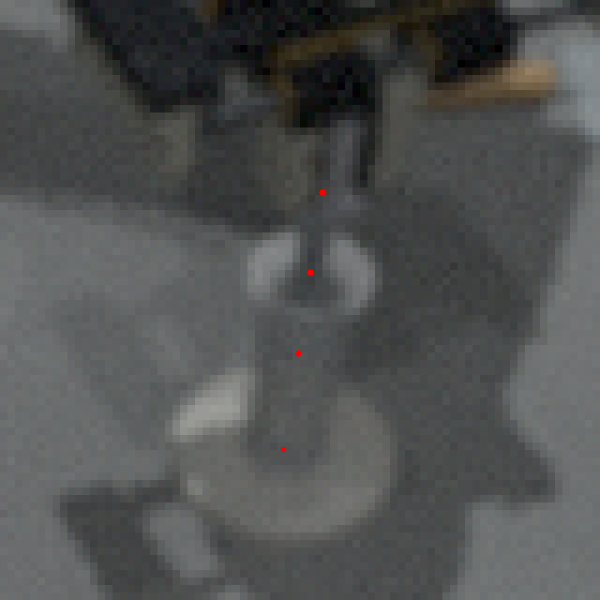

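The press held at about 17 N on the wrist sensor, roughly 18 N at the puck once the rod's 1 N weight is added, for over a second. The scene crop shows the rod upright in the tube, with the guard well above the mouth. Next I'll withdraw and go back to the holder.

carry_out(commands=[0,0,0.03,0,1,0,0,0.05,0,1,0,0,0.15,0,1,0,0,0.4,0,1,0,0,0.6,0,1,0,0,0.6,0,1,0,0,0.3,0,1,0,0,0,0,1])

```text
time_s: 25.05
tcp_pos: [0.5371, 0.2411, 0.2632]
eef_rot: [-179.9, -0.1, -2.4]
contact_force: [-0.3, 0.9, -0.5]
gripper_width: 0.0161
```

carry_out(commands=[0,-0.4,0,0,1,-0.03,-0.8,0,0,1,-0.03,-0.9,0,0,1,-0.03,-0.9,0,0,1,-0.03,-0.9,0,0,1,-0.03,-0.9,0,0,1,-0.03,-0.9,0,0,1,-0.03,-0.9,0,0,1])

```text
time_s: 25.85
tcp_pos: [0.5268, -0.0254, 0.2602]
eef_rot: [180.0, 0.1, -2.4]
contact_force: [1.7, 0.1, -1.0]
gripper_width: 0.0167
```

carry_out(commands=[-0.03,-0.9,0,0,1,-0.03,-0.9,0,0,1,-0.03,-0.9,0,0,1,-0.02,-0.9,0,0,1,-0.02,-0.9,0,0,1,0,-0.8,0,0,1,0,-0.36,0,0,1,0,0,0,0,1])

```text
time_s: 26.65
tcp_pos: [0.5217, -0.2515, 0.26]
eef_rot: [-180.0, 0.2, -2.6]
contact_force: [-0.8, 0.3, -0.6]
gripper_width: 0.016
```

```bash
python3 - <<'E'
from h import *
S,K,M=cap("scene","s5.png"); s=telemetry.get_state();print(s["tcp_pos"],s["contact_force"],s["gripper_width"],s["time_s"])
t=s["tcp_pos"]; zf=t[2]-.1138; p=proj(K,M,[t[0],t[1],.12]).astype(int); k=7
b=cv2.resize(S[p[1]-42:p[1]+42,p[0]-42:p[0]+42,::-1],None,fx=k,fy=k,interpolation=3)
for z in (zf,zf+.04,zf+.086): cv2.circle(b,tuple(((proj(K,M,[t[0],t[1],z])-p+42.5)*k).astype(int)),3,(0,0,255),-1)
for z in (.06,): cv2.circle(b,tuple(((proj(K,M,[.5237,-.2497,z])-p+42.5)*k).astype(int)),3,(0,255,0),-1)
cv2.imwrite("pics/c9.png",b)
E
```

```text
[ 0.52200438 -0.2504234   0.26038657] [-1.01491205 -0.03136198 -0.24541507] 0.01646049565134434 26.7
```

View pics/c9.png

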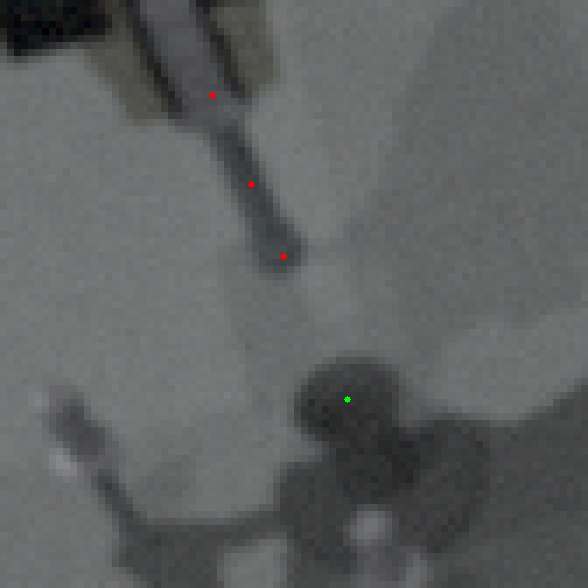

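The rod hangs upright, its foot matching the predicted position at (283,255), and is lined up above the socket (green dot). Lowering it in.

carry_out(commands=[0.022,0,0,0,1,0,0,-0.5,0,1,0,0,-0.8,0,1,0,0,-0.5,0,1,0,0,-0.2,0,1,0,0,0,0,1,0,0,0,0,1])

```text
time_s: 27.4
tcp_pos: [0.5247, -0.2495, 0.1829]
eef_rot: [180.0, -0.1, -2.3]
contact_force: [-0.1, 0.4, -0.8]
gripper_width: 0.0164
```

carry_out(commands=[0,0,-0.1,0,1,0,0,-0.1,0,1,0,0,-0.1,0,1,0,0,-0.1,0,1])

```text
time_s: 27.8
tcp_pos: [0.5239, -0.2498, 0.1657]
eef_rot: [-180.0, -0.0, -2.4]
contact_force: [-0.1, 0.3, -0.6]
gripper_width: 0.0166
```

carry_out(commands=[0,0,-0.1,0,1,0,0,-0.1,0,1,0,0,-0.1,0,1,0,0,-0.1,0,1])

```text
time_s: 28.2
tcp_pos: [0.5239, -0.2498, 0.1494]
eef_rot: [180.0, 0.0, -2.4]
contact_force: [-0.0, 0.0, -1.4]
gripper_width: 0.0165
```

carry_out(commands=[0,0,-0.1,0,1,0,0,-0.1,0,1,0,0,-0.1,0,1,0,0,-0.1,0,1,0,0,-0.1,0,1,0,0,-0.1,0,1,0,0,0,0,1])

```text
time_s: 28.9
tcp_pos: [0.5235, -0.2496, 0.1251]
eef_rot: [-180.0, 0.1, -2.4]
contact_force: [-0.6, -0.5, -1.0]
gripper_width: 0.0162
```

carry_out(commands=[0,0,-0.02,0,1,0,0,-0.02,0,1,0,0,-0.02,0,1,0,0,-0.01,0,1])

```text
time_s: 29.3
tcp_pos: [0.524, -0.2498, 0.1231]
eef_rot: [180.0, -0.0, -2.4]
contact_force: [-0.5, 0.1, -1.9]
gripper_width: 0.0162
```

carry_out(commands=[0,0,-0.015,0,1,0,0,-0.015,0,1,0,0,-0.01,0,1,0,0,0,0,1])

```text
time_s: 29.7
tcp_pos: [0.5242, -0.2498, 0.1222]
eef_rot: [180.0, -0.0, -2.4]
contact_force: [-0.9, 0.2, 5.4]
gripper_width: 0.0166
```

The rod touches the socket floor at the same height it was picked from. Release it and retreat upwards.

carry_out(commands=[0,0,0.01,0,1,0,0,0,0,0.2,0,0,0,0,0.2,0,0,0,0,0.2,0,0,0,0,0.2,0,0,0,0,0.2,0,0,0,0,0.2])

```text
time_s: 30.4
tcp_pos: [0.5239, -0.2497, 0.1218]
eef_rot: [-180.0, 0.0, -2.4]
contact_force: [0.5, -0.5, 0.6]
gripper_width: 0.0349
```

carry_out(commands=[0,0,0.2,0,0.2,0,0,0.5,0,0.2,0,0,0.8,0,0.2,0,0,1,0,0.2,-0.5,0,0.7,0,0.2,-0.8,0,0,0,0.2,-0.4,0,0,0,0.2,0,0,0,0,0.2])

```text
time_s: 31.2
tcp_pos: [0.4541, -0.2497, 0.2507]
eef_rot: [-180.0, -0.1, -2.4]
contact_force: [1.0, 0.1, -0.1]
gripper_width: 0.0352
```

```bash
python3 - <<'E'
from h import *
im,K,M=cap("wrist","w9.png"); s=telemetry.get_state();print(s["tcp_pos"],s["contact_force"],s["gripper_width"],s["time_s"])
# rod: brightest blob near predicted handle top
g=cv2.GaussianBlur(im,(3,3),0).astype(int).min(2)
c=proj(K,M,[.5237,-.2497,.144]); x,y=c.astype(int); print(c)
w=g[y-18:y+19,x-18:x+19]; print(np.percentile(w,[5,50,95]))
m=(w>(np.percentile(w,5)+np.percentile(w,95))/2).astype(np.uint8)
n,l,st,ce=cv2.connectedComponentsWithStats(m); i=1+st[1:,4].argmax(); uv=ce[i]+[x-18,y-18]; print(st[i],plane(K,M,uv,.12))
# before/after displaced bystanders: top views
a,_,_=load("t1.png"); b,_,_=cap("top","t9.png")
d=cv2.absdiff(cv2.GaussianBlur(a,(5,5),0),cv2.GaussianBlur(b,(5,5),0)).max(2)
n,l,st,ce=cv2.connectedComponentsWithStats((d>40).astype(np.uint8))
for q,w in zip(st[1:],ce[1:]):
    if q[4]>8: print("diff",q,w.round())
E
```

```text
[ 0.45527265 -0.24980653  0.2504457 ] [ 0.05583882  0.44779912 -0.65094143] 0.03489272853530347 31.25
[252.65500916 113.42779921]
[ 94. 157. 198.]
[  3   1  31  32 768] [ 0.52418145 -0.24950557  0.12      ]
diff [  194   174   222   210 16130] [307. 264.]
diff [330 187   3   8  14] [331. 191.]
diff [329 197   3   9  22] [330. 201.]
diff [260 198   3   4   9] [261. 200.]
diff [347 228   5   4  13] [349. 230.]
diff [   5  284  208  100 8992] [104. 338.]
diff [  0 310   9  35 234] [  3. 327.]
diff [271 340  20  14 121] [283. 347.]
```

```bash
python3 -c "
from h import *
print(r.close_job(), telemetry.get_state()['time_s'])"
```

```text
the job is handed in; nothing more can be done
the job is handed in; nothing more can be done
```

The puck is in the tube on top of the plug, both are pushed down to the stop, and the rod is back in its holder. I handed the job in at about 31 s.

**Pressing:**
- The stack slid at about 5.5 N and stopped with the puck's top about 65 mm up, inside the 57–69 mm packed range.
- I then held about 17 N at the wrist for about 1.4 s. With the rod's weight of roughly 1 N, that is about 18 N at the puck.
- The highest wrist reading returned was 17.2 N; force was not logged between calls.

**Rod:** it touched the socket floor at the height it was picked from. Afterwards the wrist camera put it within about 1 mm of its old place, standing upright, with the gripper clear.

**Checks that disagreed or are incomplete:**
- **Stop felt rigid:** force rose roughly 4–6 N per mm commanded, but the tool barely moved (about 0.1 mm) and picked up about 3 N sideways. I took it as the seat because of its height and the 27 mm or more of travel, but did not confirm it separately.
- **Bystanders:** comparing the top views before and after showed two large changed areas that I put down to the arm and its shadow. They cover much of the work area, so this check is weak. A few small specks, some near the holder, I took to be shadow edges. I did not inspect each bystander.
- **Overshoot:** I went 22 mm past the tube with the rod held high, and corrected it before lowering without touching anything.

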